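Gauge the thick core slab and clamp the reading

TASK

Measure the thicker of the two sawn core slabs with the height gauge: pull the gauge's plunger up, lay the slab flat and lengthways on the gauge's base plate with one end under the plunger, and leave it there. Then lower the plunger until its sprung foot rests on the slab and is pushed about halfway into the plunger, and turn the black clamp bar on the column clockwise until it clicks over into its second rest. Leave the slab clamped like that, and leave everything else on the bench where it is.

Things in the scene. Friction and masses are not known exactly. Their poses are not given: they have to be found in the camera images.
- gauge: Height gauge fixed to the bench. Origin: on the bench under the base plate; x to the column, y along the plate. Plate: x -50 to 135, y -135 to 135, top at z 12 mm. Steel column, 32 dia., at x 105, y 85; a bridge (y 72 to 98, z 100 to 122) runs from it to x -25. Plunger at x 0, y 85. A slab along y centred on x 0, y 0 has one end under the plunger and its middle clear of the bridge.
- plunger (a joint): Upright plunger in the bridge, slides vertically; m, grows upward: height of the foot's underside above the plate's top while the foot is fully out. Range 0 to 0.075, starts at 0.006 to 0.020. 5 N friction keeps it where it is left. 14 mm rod with an aluminium cap (28 mm dia., 30 high) to grip from above. On a slab, plunger + foot = slab height.
- plunger_cap (a point): Centre of the top face of the plunger's cap, 171 mm above the underside of the fully-out foot. The cap reaches 30 mm down from here; its underside always stays over 30 mm above the bridge.
- foot (a joint): Sprung foot at the plunger's lower end; m, how far it is pushed in: 0 fully out, 0.014 fully in, so halfway is 0.007. Spring 250 N/m with 0.75 N preload (2.5 N halfway); springs out by itself.
- foot_tip (a point): Centre of the underside of the sprung foot, a dark steel disc 18 mm dia.; moves with the foot.
- clamp (a joint): Black clamp bar on top of the column; rad, grows clockwise seen from above: first rest 0 (start, bar along the gauge's x), second rest 1.2, with stops at both. A detent resists with up to 0.13 N m at the start, fading to none at 0.6; past that the bar snaps on to 1.2 by itself. Turns about the gauge's x 105, y 85 mm.
- clamp_grip (a point): Point on the clamp bar's turning axis at gripping height, 155 mm above the bench. Bar 48 mm long (its own x), 12 mm wide (its own y), from 16 mm below this point to 10 mm above; free all round at this height.
- thick_slab: The slab to measure: a sawn bar of brown, resin-set sediment, 220 mm long (its y), 30 mm wide (its x), 34 mm high; about 0.4 kg. Origin: centre of its underside, z up.
- thin_slab: The other slab, same length and width but only 20 mm high; leave alone. Origin: centre of its underside.
- half_core: Short half-round piece of core, 50 x 130 x 24 mm, leave alone. Origin: centre of its underside.
- jar: White sample jar, 44 mm dia., 55 mm high, leave alone. Origin: centre of its underside.
- wood_block: Wooden rest block 60 x 90 x 60 mm, leave alone. Origin: centre of its underside.
- spatula: Spatula with black handle, 210 mm long, leave alone.
- marker: Marker pen, about 140 mm long, leave alone.
- rule: Folded wooden rule, 18 x 200 x 16 mm, leave alone.
Mind the look-alikes: they are no part of the job. Leave any blue look-alike of the thick_slab alone.

How it is judged:
On the way, in this order (a step that is already met when the one before it is completed fails the run):
1. the plunger is pulled up clear of a slab's height (value of joint plunger above 0.036 m), for 0.2 s.
2. the thick slab lies flat and lengthways on the base plate under the raised foot, released (z of thick_slab in the frame of gauge between 0.0095 and 0.0145 m and angle between thick_slab's own z axis and vertical below 0.04 rad and angle between the y axis of thick_slab and the y axis of gauge, either way round below 0.3 rad and x of foot_tip in the frame of thick_slab between -0.014 and 0.014 m and y of foot_tip in the frame of thick_slab between -0.108 and 0.108 m and value of joint foot below 0.002 m and contact force between the fingers and thick_slab below 0.1 N and linear speed of thick_slab below 0.02 m/s), for 0.2 s.
3. the foot rests on the slab, pushed about halfway in (z of thick_slab in the frame of gauge between 0.0095 and 0.0145 m and angle between thick_slab's own z axis and vertical below 0.04 rad and angle between the y axis of thick_slab and the y axis of gauge, either way round below 0.3 rad and x of foot_tip in the frame of thick_slab between -0.014 and 0.014 m and y of foot_tip in the frame of thick_slab between -0.108 and 0.108 m and value of joint foot between 0.003 and 0.011 m and z of foot_tip in the frame of thick_slab between 0.0315 and 0.0365 m), for 0.3 s.
4. the clamp bar is turned past its click (value of joint foot between 0.003 and 0.011 m and z of foot_tip in the frame of thick_slab between 0.0315 and 0.0365 m and value of joint clamp above 1 rad), for 0.2 s.
At the end, for the whole second after the job is handed in: The thick slab lies still, flat (within 0.04 rad) and lengthways (within 0.30 rad) on the gauge's base plate; the foot rests on its top, within 14 mm of its centre line, pushed 3 to 11 mm into the plunger; the clamp bar is beyond 1.0 rad, in its second rest (all of step 4 and z of thick_slab in the frame of gauge between 0.0095 and 0.0145 m and angle between thick_slab's own z axis and vertical below 0.04 rad and angle between the y axis of thick_slab and the y axis of gauge, either way round below 0.3 rad and x of foot_tip in the frame of thick_slab between -0.014 and 0.014 m and y of foot_tip in the frame of thick_slab between -0.108 and 0.108 m and linear speed of thick_slab below 0.01 m/s and velocity of joint plunger between -0.005 and 0.005 m/s); the robot touches nothing.
It fails at once if the thin slab is moved by more than 25 mm (distance of thin_slab from where it was at the start of the episode above 0.025 m).
It fails at once if another thing on the bench is moved by more than 25 mm (distance of any of half_core, jar, wood_block, spatula, marker, rule from where it was at the start of the episode above 0.025 m).
It also fails if it takes over 72 s, if anything falls off the work surface, if the arm or the gripper's body presses on something with over 40 N, if the wrist force passes 120 N, or if a joint passes its speed limit or range.

ROBOT

A 6-joint arm with a two-finger parallel gripper is mounted at the origin on the work surface. World frame = base frame: x ahead of the robot, y to its left, z up, the work surface at z = 0. Lengths are in m, angles in rad, forces in N, time in s.
With the tool pointing down it reaches from about 0.35 to 0.775 m from the base axis. Payload 5.5 kg.
Tool frame: the origin (TCP) lies on the centre line of the jaws, within the pads' length; the fingertips stand 11 mm ahead of it and the grasp point (between the pads) lies 8 mm behind it; z points along the fingers, y is the line along which they close (so a half turn about z gives the same grasp; the last joint's range is limited). The gripper opens to 85 mm and grips with 20 to 120 N. Pads are 22 mm wide; open, the fingers measure 114 mm over their backs; the gripper's body (76 mm by 85 mm) begins 54 mm behind the grasp point. The pads swing forward as they close: fully open they stand 13 mm farther back than shut.
Start: joints at [-1.342, 0.313, 0.046, 1.304, 0, 1.431], TCP at [0.207, -0.536, 0.242] pointing down, gripper open.
Joint ranges: [-2.76, 2.76], [-0.86, 1.69], [-1.03, 1.26], [-2.2, 2.34], [-1.47, 1.5], [-3.14, 3.14]. Speed limits (rad/s): [2.57, 2.57, 3.14, 3.14, 3.14, 3.14].

INTERFACE

Orientations are given as a unit quaternion [w, x, y, z].
In Python, from workcell import env, viewer, order, models gives the robot as it stands.
- The arm moves only by the tool drive_tool, never from a script. Its argument "series" is a list that holds one entry, the list of rows, each a list of 6 numbers: the shift along the tool's x, y, z each as a share of 120 mm, from -1 to 1, then the turn, a rotation vector about the tool's x, y, z each as a share of 180 degrees, from -1 to 1. A call has 1 to 20 rows; each row shifts and turns the commanded pose from where the row before left it, along the tool's axes as they then stand; what a row does not reach is not made up. A row lasts 1/8 s, in which the tool goes at most 62.5 mm and 10.7 degrees, less where a joint would pass 70% of its speed; a pose out of reach is approached as far as the arm can. A call with a number of a shift or a turn outside -1 to 1 is refused whole. A call with a gripper value outside its range is refused whole. "jaw" is the opening, from -1 (shut) to 1 (fully open), set as the call begins (left out, the last holds). The fingers move at their own pace and stop on an object; "grip_force" is the grip in N (left out, the last holds). Time passes only in rows, so rows that do not move let the fingers close. It gives the time, the measured TCP pose, the force, the opening and the grip force at its end, in the units of the state.
- env.get_state(): the state, without advancing time (a new reading comes with each control period).
- viewer.read_camera(name): name is "scene" or "top"; returns the picture (384x512x3 uint8, red, green, blue); there is no depth.
- viewer.camera_info(name): a dict with "intrinsics" (3x3 intrinsics, pixels), "R" (3x3) and "t" (3): a world point X has camera coordinates R X + t. Camera axes: x right, y down, z forward; pixel columns grow to the right and rows downward; lengths in m; the calibration is good to about 2 mm. A picture is of the moment at which its call begins. camera_info takes no time and is no camera call.
- order.hand_in(): hands the job in; it is judged then, once.
Trained networks look in the newest picture that a camera, given by its name, has taken for a name from the list of things; names that differ only in an ending like _2 or _b are one class to them, and where a whole thing is asked for, a point or a joint stands for the part that bears it (a point fixed in the world has none). Each returns a list of dicts, best first, with "score" (0 to 1); they miss things now and then, are a little off and sometimes report something else, mostly with a low value. They report only what shows in the picture. A call takes as long as a camera call. They do not tell look-alikes from the thing itself.
- models.silhouettes(label, camera): "region" (384x512 bool, what is visible of it) and "location" ([column, row] in pixels, amid what is visible of it).
The state is a dict: "clock": time; "joint_pos": joint angles; "qvel": joint speeds; "tau": joint torques, N m; "tcp_pos": TCP position; "orientation": TCP orientation; "wrist_force": force on the tool from outside, world axes, zero at the start; "ft_torque": the same for the moment, N m; "finger_gap": finger opening in m; "grip_force": force on a finger pad.
Only numpy, scipy, OpenCV 4.12 (cv2) and the standard library are available. Lean on these libraries where they do the work, as an engineer would, in place of code of your own. Each camera call takes 0.05 s, during which the arm holds its last target. There are 200 camera calls.

## Working session

There is one attempt and no reset: what is moved stays moved. The work goes in short steps, Python scripts to look and compute and a tool call to move; the robot and the scene stay as the last step left them, time stands still between calls to the robot, and variables do not carry over. Pictures are saved under pics/ and viewed, at most 10 in all, crops included, and the job is handed in when it is done.

Besides the shell and the picture viewer there is one more tool, called after "Request:" in YAML: its name, and indented under it one key for each argument. drive_tool: Moves the arm, as the interface text tells. Its arguments: {"type":"object","properties":{"series":{"type":"array"},"jaw":{"type":"number"},"grip_force":{"type":"number"}},"required":["series"]}

```bash
mkdir -p pics; cat > h.py <<'E'
import numpy as np, cv2
from workcell import env, viewer, order, models
def snap(c,name=None,s=1.5):
    im=viewer.read_camera(c)
    if name: cv2.imwrite('pics/'+name,cv2.resize(im[:,:,::-1],None,fx=s,fy=s))
    return im
def cam(c):
    i=viewer.camera_info(c); return np.array(i['intrinsics']),np.array(i['R']),np.array(i['t'])
def ray(c,px):
    K,R,t=cam(c); d=R.T@np.linalg.inv(K)@[px[0],px[1],1]; return -R.T@t,d
def atz(c,px,z):
    o,d=ray(c,px); return o+d*(z-o[2])/d[2]
def tri(p1,p2):
    A=[];b=[]
    for c,p in (('scene',p1),('top',p2)):
        o,d=ray(c,p); d=d/np.linalg.norm(d); P=np.eye(3)-np.outer(d,d); A.append(P); b.append(P@o)
    A=np.vstack(A); b=np.hstack(b); x=np.linalg.lstsq(A,b,rcond=None)[0]; return x,np.linalg.norm(A@x-b)
def proj(c,X):
    K,R,t=cam(c); q=K@(R@np.array(X)+t); return q[:2]/q[2]
E
python3 - <<'E'
from h import *
np.set_printoptions(precision=4,suppress=True)
for c in ('scene','top'):
    snap(c,c+'0.png'); K,R,t=cam(c); print(c,K[0,0],-R.T@t,R[2])
    for l in ('gauge','plunger_cap','foot_tip','clamp_grip','thick_slab','thin_slab'):
        for r in models.silhouettes(l,c)[:3]:
            m=r['region'].astype(np.uint8); k=cv2.findNonZero(m)
            print(l,round(r['score'],2),np.round(r['location']),m.sum(), cv2.minAreaRect(k) if k is not None else '')
print(env.get_state())
E
```

```text
scene 471.9280235881673 [1.315  0.2674 1.3155] [-0.5536 -0.188  -0.8113]
gauge 0.96 [292. 220.] 4276 ((293.4351501464844, 209.9398956298828), (85.32386016845703, 74.34712219238281), 26.13100242614746)
gauge 0.36 [311. 226.] 153 ((307.5, 222.5), (17.0, 11.0), 90.0)
plunger_cap 0.53 [322. 194.] 144 ((321.6346130371094, 202.32693481445312), (9.21745777130127, 36.08536911010742), 11.309932708740234)
clamp_grip 0.56 [312. 221.] 162 ((307.5, 221.5), (17.0, 11.0), 90.0)
thick_slab 0.87 [191. 179.] 843 ((192.70132446289062, 178.6409454345703), (64.37149810791016, 14.032033920288086), 8.426968574523926)
thick_slab 0.82 [216. 142.] 517 ((215.6000213623047, 141.70001220703125), (10.435516357421875, 51.54512405395508), 18.434947967529297)
thin_slab 0.91 [173. 225.] 748 ((174.57986450195312, 221.77883911132812), (66.04778289794922, 12.20107364654541), 19.855215072631836)
top 488.59662300041674 [ 0.2911 -0.024   1.7736] [ 0.1381  0.015  -0.9903]
gauge 0.87 [220. 205.] 3701 ((221.57388305664062, 202.9904327392578), (73.66080474853516, 55.093414306640625), 14.420774459838867)
clamp_grip 0.63 [197. 1
[... 213 characters left out ...]
382812)
thick_slab 0.47 [310. 255.] 231 ((315.0, 254.0), (22.0, 10.0), 90.0)
thin_slab 0.95 [322. 171.] 559 ((318.89111328125, 172.58912658691406), (60.5977668762207, 9.353349685668945), 5.710593223571777)
{'clock': 0.7, 'joint_pos': array([-1.3416,  0.3132,  0.0461,  1.3036,  0.    ,  1.4312]), 'qvel': array([-0.0008, -0.0004, -0.0005,  0.0005, -0.0007, -0.0005]), 'tau': array([ -0.0012, -48.029 ,  29.8748,  -0.0001,  -0.0002,  -0.    ]), 'tcp_pos': array([ 0.2073, -0.5364,  0.2423]), 'orientation': array([0.0001, 0.9831, 0.1833, 0.    ]), 'wrist_force': array([-0.3216,  0.4047, -0.3985]), 'ft_torque': array([-0.0164,  0.0212, -0.0038]), 'grip_force': 0.0, 'finger_gap': 0.08574631692465996}
```

```bash
python3 - <<'E'
from h import *
a=snap('scene'); b=snap('top')
A=cv2.resize(a[100:270,130:370,::-1],None,fx=3.3,fy=3.3,interpolation=cv2.INTER_CUBIC); cv2.imwrite('pics/sc1.png',A); print(A.shape)
B=cv2.resize(b[130:290,150:370,::-1],None,fx=3.6,fy=3.6,interpolation=cv2.INTER_CUBIC); cv2.imwrite('pics/tp1.png',B); print(B.shape)
E
```

```text
(561, 792, 3)
(576, 792, 3)
```

View pics/sc1.png

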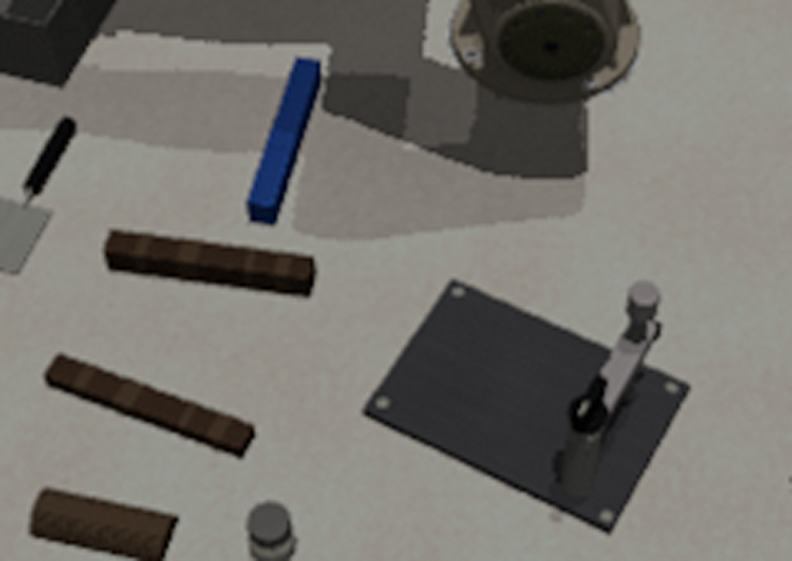

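View pics/tp1.png

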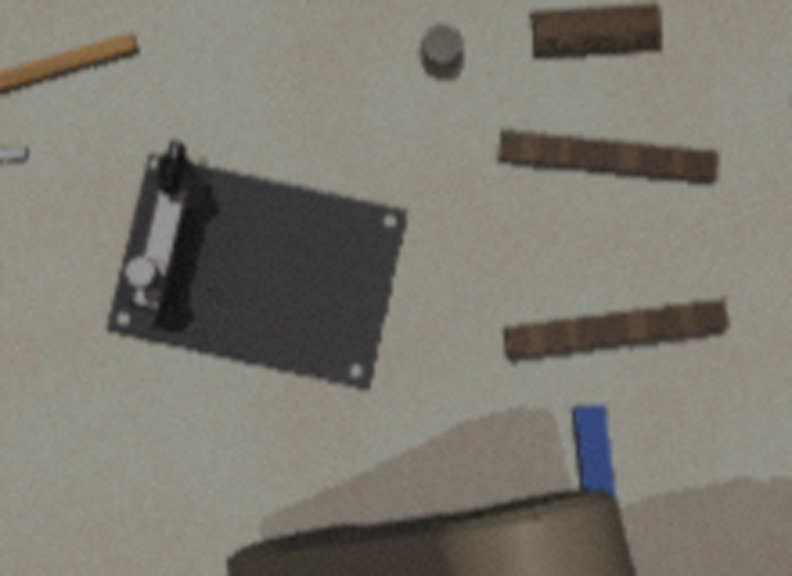

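View pics/top0.png

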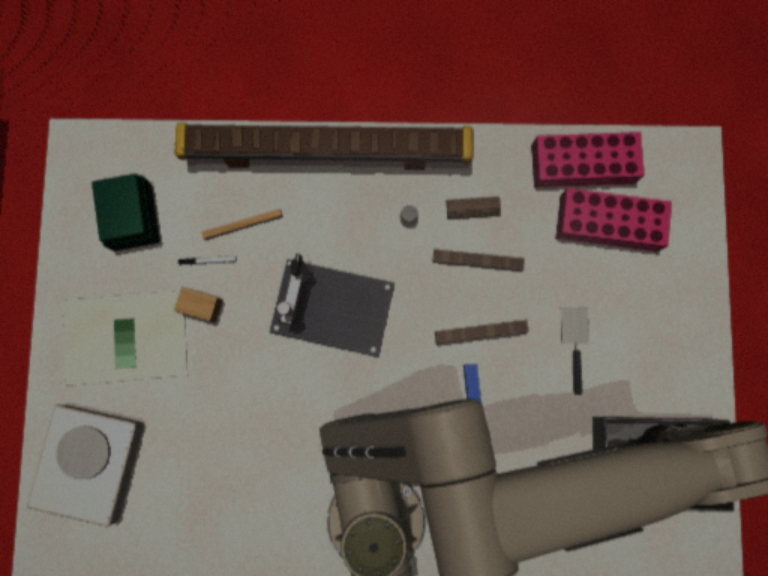

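```bash
cat > m.py <<'E'
from h import *
from scipy.optimize import least_squares
np.set_printoptions(precision=4,suppress=True)
sc=lambda u,v:np.array([(u+.5)/3.3-.5+130,(v+.5)/3.3-.5+100])
tp=lambda u,v:np.array([(u+.5)/3.6-.5+150,(v+.5)/3.6-.5+130])
def W(p,l):
    x,y,a=p[:3]; c,s=np.cos(a),np.sin(a); return np.array([x+c*l[0]-s*l[1],y+s*l[0]+c*l[1],l[2]])
def slab(cams=('scene','top'),label='thick_slab',x0=(.5,-.2,1.4,.03),idx=(0,0),h=None,zb=0):
    ob=[]
    for c,i in zip(cams,idx):
        m=models.silhouettes(label,c)[i]['region'].astype(np.uint8); M=cv2.moments(m,True)
        ob.append((c,M))
    def mom(M):
        a=M['m00']; return np.array([M['m10']/a,M['m01']/a,M['mu20']/a/10,M['mu11']/a/10,M['mu02']/a/10])
    def f(p):
        r=[]
        for c,M in ob:
            H=p[3] if h is None else h
            P=np.array([proj(c,W(p,(i*.015,j*.11,zb+k*H))) for i in(-1,1) for j in(-1,1) for k in(0,1)],np.float32)
            hull=cv2.convexHull(P); r.append(mom(cv2.moments(hull))-mom(M)); r.append([(cv2.contourArea(hull)-M['m00'])/100])
        return np.hstack(r)
    s=least_squares(f,x0[:3] if h else x0,diff_step=1e-4); return s.x,s.fun
E
python3 - <<'E'
from m import *
L=[(.135,.135),(.135,-.135),(-.05,-.135),(-.05,.135)]
T=[tp(150,155),tp(406,211),tp(370,389),tp(108,330)]
S=[sc(612,531),sc(364,410),sc(455,280),sc(690,387)]
for t,s,l in zip(T,S,L): print(l,*tri(s,t))
def f(p): return np.hstack([np.r_[proj('top',W(p,(*l,p[3])))-t,proj('scene',W(p,(*l,p[3])))-s] for l,t,s in zip(L,T,S)])
r=least_squares(f,(.5,.15,0,.012)); print('gauge',r.x,r.fun)
g=r.x
print('cap',*tri(sc(643,292),tp(141,269)),W(g,(0,.085,0)))
print('clamp',*tri(sc(588,408),tp(174,160)),W(g,(.105,.085,.165)))
models_im=[snap(c) for c in ('scene','top')]
print('thick',*slab()); print('thin',*slab(label='thin_slab',x0=(.65,-.2,1.7,.02)))
E
```

```text
(0.135, 0.135) [0.6174 0.2295 0.004 ] 0.00025092831436072276
(0.135, -0.135) [ 0.5633 -0.0339  0.0057] 0.00044195627962617575
(-0.05, -0.135) [0.3817 0.002  0.0019] 0.002955030802659309
(-0.05, 0.135) [0.4374 0.2658 0.0025] 2.687839340242306e-05
gauge [ 0.4582  0.1244 -0.203   0.0031] [ 0.0154 -0.019  -0.1391  0.2055  0.394   0.0999 -0.2123  0.3062 -0.6438
  0.0407 -0.5436 -0.1387 -0.2685  0.2207  0.347  -0.2478]
cap [0.4778 0.2062 0.1917] 0.0011770318862209914 [0.4754 0.2077 0.    ]
clamp [0.5857 0.1856 0.1519] 0.000142819873105744 [0.5782 0.1865 0.165 ]
thick [0.5285 0.0576 0.9249 0.2264] [ 54.7924  60.4525  30.6044 -13.3484  12.8711  26.5904  74.5156  43.3302
  -5.5617 -11.174   22.8493   8.2151]
thin [ 0.6218 -0.2433  3.0732 -0.    ] [-0.2684  1.019  -1.3585 -0.7395 -1.0084 -2.4913 -0.1101  0.8762 -0.0469
 -0.2893 -0.11   -0.2281]
```

```bash
python3 - <<'E'
from m import *
T=[tp(390,220),tp(356,371),tp(123,318)]
S=[sc(382,402),sc(458,291),sc(672,387)]
for t,s in zip(T,S): print(*tri(s,t))
L=[(.135-.012,-.123),(-.038,-.123),(-.038,.123)]
for d in (.008,.01,.012,.014):
  L=[(.135-d,-.135+d),(-.05+d,-.135+d),(-.05+d,.135-d)]
  def f(p): return np.hstack([np.r_[proj('top',W(p,(*l,p[3])))-t,proj('scene',W(p,(*l,p[3])))-s] for l,t,s in zip(L,T,S)])
  r=least_squares(f,(.5,.15,-.2,.012)); print(d,'gauge',r.x,r.cost)
[snap(c) for c in ('scene','top')]
for c in ('scene','top'): print([(q['score'],q['location']) for q in models.silhouettes('thick_slab',c)])
for c in ('scene','top'): print([(q['score'],q['location']) for q in models.silhouettes('plunger_cap',c)])
print('thick',*slab(x0=(.5,-.22,.13,.03))); print('thin',*slab(label='thin_slab',x0=(.65,-.2,-.1,.02)))
E
```

```text
[ 0.5529 -0.0181  0.0123] 0.0009379027523602548
[0.3998 0.0135 0.0106] 0.0009843554669155938
[0.449  0.2493 0.012 ] 0.0005317079182816594
0.008 gauge [ 0.4606  0.1256 -0.2095  0.0067] 17.68684599566699
0.01 gauge [ 0.4602  0.1252 -0.2081  0.0083] 8.598621320690576
0.012 gauge [ 0.4598  0.1247 -0.2065  0.0098] 2.775924378528495
0.014 gauge [ 0.4594  0.1243 -0.2048  0.0113] 0.23092014115066667
[(0.83, [215.5, 140.9]), (0.73, [194.5, 178.0])]
[(0.59, [319.0, 219.0]), (0.57, [313.0, 254.5])]
[(0.51, [346.5, 296.6]), (0.46, [323.8, 191.9])]
[]
thick [ 0.3783 -0.2198 -0.0002  0.1101] [ -9.1626  16.516   29.8404  14.1841 -11.2559  11.442   -4.3719  18.2401
   5.6931   4.084   -0.2841   0.9903]
thin [ 0.6233 -0.2408 -0.0946  0.0172] [ 0.1673  0.2194  0.1918  0.1681  0.0412 -0.1339  0.2373  0.1304  0.6899
  0.2212 -0.0925 -0.4738]
```

```bash
cat >> m.py <<'E'
def wrap(a): return (a+np.pi)%(2*np.pi)-np.pi
def cur():
    s=env.get_state(); w,x,y,z=s['orientation']; 
    return np.r_[s['tcp_pos'],np.arctan2(2*(x*y+w*z),1-2*(y*y+z*z))],s
def plan(wps,start=None,dt=.05,dr=.055,dm=None):
    """wps (x,y,z,phi); rows: shift in tool axes at row start, then turn about z"""
    p=cur()[0] if start is None else np.array(start,float); rows=[]
    dmax=dt if dm is None else dm
    for w in wps:
        w=np.array(w,float); d=w-p; d[3]=wrap(d[3])
        n=max(1,int(np.ceil(max(np.linalg.norm(d[:3])/dmax,abs(d[3])/np.pi/dr)-1e-6)))
        for i in range(n):
            st=d/n; f=p[3]; c,s=np.cos(f),np.sin(f)
            sx=c*st[0]+s*st[1]; sy=s*st[0]-c*st[1]
            rows.append([round(float(v),3)+0 for v in (sx/.12,sy/.12,-st[2]/.12,0,0,-st[3]/np.pi)]); p=p+st
    print(len(rows)); print(str(rows).replace(' ','')); return rows
E
sed -i "s/m=models.silhouettes(label,c)\[i\]\['region'\].astype(np.uint8)/im=viewer.read_camera(c).astype(int); rg=[q['region'] for q in models.silhouettes(label,c)]; rg=[q for q in rg if q.sum()>100 and (im[q][:,0]>im[q][:,2]).mean()>.6]; m=rg[0].astype(np.uint8)/" m.py
python3 - <<'E'
from m import *
print('thick',*slab(x0=(.5,-.22,.13,.03)))
c,s=cur(); print(c,s['clock'])
plan([(.44,-.25,.26,1.4),(.4765,.207,.26,2.938)])
E
```

```text
thick [ 0.4476 -0.2434  0.133   0.035 ] [ 0.9497  0.0685  1.4531  0.5544  0.1234  0.0884  1.0121 -0.1684 -1.5122
  0.4114 -0.1214 -0.225 ]
[ 0.2073 -0.5364  0.2423  0.3688] 1.8
18
[[0.334,-0.191,-0.018,0.0,0.0,-0.041],[0.355,-0.146,-0.018,0.0,0.0,-0.041],[0.371,-0.099,-0.018,0.0,0.0,-0.041],[0.381,-0.051,-0.018,0.0,0.0,-0.041],[0.384,-0.002,-0.018,0.0,0.0,-0.041],[0.381,0.048,-0.018,0.0,0.0,-0.041],[0.372,0.097,-0.018,0.0,0.0,-0.041],[0.357,0.144,-0.018,0.0,0.0,-0.041],[0.38,-0.035,0.0,0.0,0.0,-0.049],[0.381,0.024,0.0,0.0,0.0,-0.049],[0.373,0.082,0.0,0.0,0.0,-0.049],[0.356,0.138,0.0,0.0,0.0,-0.049],[0.331,0.191,0.0,0.0,0.0,-0.049],[0.298,0.24,0.0,0.0,0.0,-0.049],[0.257,0.282,0.0,0.0,0.0,-0.049],[0.211,0.318,0.0,0.0,0.0,-0.049],[0.16,0.347,0.0,0.0,0.0,-0.049],[0.105,0.367,0.0,0.0,0.0,-0.049]]
```

Request:
drive_tool:
  series:
    - [[0.334,-0.191,-0.018,0,0,-0.041],[0.355,-0.146,-0.018,0,0,-0.041],[0.371,-0.099,-0.018,0,0,-0.041],[0.381,-0.051,-0.018,0,0,-0.041],[0.384,-0.002,-0.018,0,0,-0.041],[0.381,0.048,-0.018,0,0,-0.041],[0.372,0.097,-0.018,0,0,-0.041],[0.357,0.144,-0.018,0,0,-0.041],[0.38,-0.035,0,0,0,-0.049],[0.381,0.024,0,0,0,-0.049],[0.373,0.082,0,0,0,-0.049],[0.356,0.138,0,0,0,-0.049],[0.331,0.191,0,0,0,-0.049],[0.298,0.24,0,0,0,-0.049],[0.257,0.282,0,0,0,-0.049],[0.211,0.318,0,0,0,-0.049],[0.16,0.347,0,0,0,-0.049],[0.105,0.367,0,0,0,-0.049]]
  jaw: 1

```text
clock: 4.05
tcp_pos: [0.4765, 0.2082, 0.2597]
orientation: [0.0, 0.099, 0.995, -0.0]
wrist_force: [0.9, -0.5, 0.0]
finger_gap: 0.0853
grip_force: 0.0
```

Request:
drive_tool:
  series:
    - [[0,0.01,0.25,0,0,0],[0,0,0.25,0,0,0],[0,0,0.2,0,0,0],[0,0,0.05,0,0,0]]

```text
clock: 4.55
tcp_pos: [0.4756, 0.2075, 0.168]
orientation: [-0.001, 0.101, 0.995, -0.001]
wrist_force: [-0.6, -0.1, -0.1]
finger_gap: 0.0856
grip_force: 0.0
```

Request:
drive_tool:
  series:
    - [[0,0,0,0,0,0],[0,0,0,0,0,0],[0,0,0,0,0,0],[0,0,0,0,0,0],[0,0,0,0,0,0]]
  jaw: -1
  grip_force: 50

```text
clock: 5.18
tcp_pos: [0.4773, 0.2072, 0.1703]
orientation: [0.001, 0.102, 0.995, -0.0]
wrist_force: [0.0, -4.1, 3.5]
finger_gap: 0.0269
grip_force: 49.0
```

```bash
python3 - <<'E'
from m import *
a=snap('scene'); cv2.imwrite('pics/g1.png',cv2.resize(a[120:260,230:390,::-1],None,fx=4,fy=4,interpolation=cv2.INTER_CUBIC))
c,s=cur(); print(c,s['wrist_force'],s['finger_gap'])
E
```

```text
[0.4772 0.2072 0.1702 2.9381] [-0.3566 -4.6861  3.1225] 0.02665841525753658
```

View pics/g1.png

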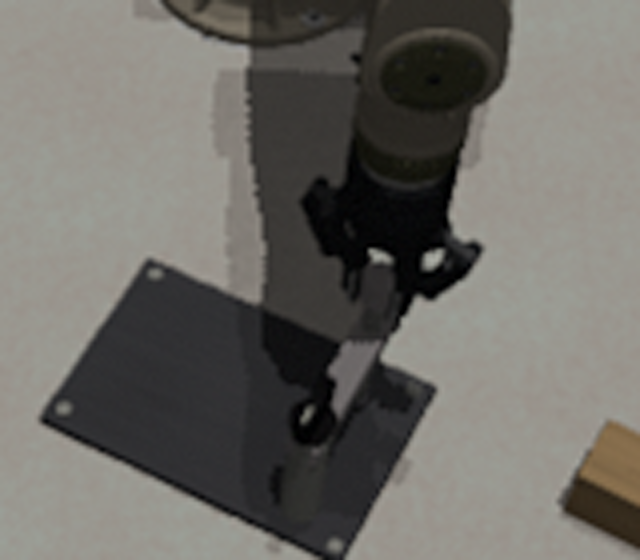

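Request:
drive_tool:
  series:
    - [[0,0,0.015,0,0,0],[0,0,0.015,0,0,0],[0,0,0.015,0,0,0],[0,0,0,0,0,0]]

```text
clock: 5.72
tcp_pos: [0.4772, 0.2072, 0.1642]
orientation: [0.001, 0.102, 0.995, -0.001]
wrist_force: [1.1, -4.0, 2.4]
finger_gap: 0.0269
grip_force: 49.0
```

Request:
drive_tool:
  series:
    - [[0,0,0.015,0,0,0],[0,0,0,0,0,0]]

```text
clock: 5.98
tcp_pos: [0.4772, 0.2072, 0.1624]
orientation: [0.001, 0.102, 0.995, -0.001]
wrist_force: [0.9, -6.0, 2.3]
finger_gap: 0.0268
grip_force: 49.0
```

Request:
drive_tool:
  series:
    - [[0,0,0.015,0,0,0],[0,0,0,0,0,0]]

```text
clock: 6.22
tcp_pos: [0.4773, 0.2072, 0.1612]
orientation: [0.001, 0.102, 0.995, -0.0]
wrist_force: [-0.2, -5.5, 5.5]
finger_gap: 0.0264
grip_force: 49.5
```

Request:
drive_tool:
  series:
    - [[0,0,0.015,0,0,0],[0,0,0,0,0,0]]

```text
clock: 6.48
tcp_pos: [0.4773, 0.2073, 0.1611]
orientation: [0.001, 0.101, 0.995, -0.0]
wrist_force: [-3.7, -7.2, 17.0]
finger_gap: 0.0267
grip_force: 50.7
```

Request:
drive_tool:
  series:
    - [[0,0,0.015,0,0,0],[0,0,0,0,0,0]]

```text
clock: 6.72
tcp_pos: [0.4774, 0.2073, 0.161]
orientation: [0.002, 0.101, 0.995, -0.0]
wrist_force: [-8.0, -7.4, 27.7]
finger_gap: 0.0265
grip_force: 51.8
```

Request:
drive_tool:
  series:
    - [[0,0,-0.09,0,0,0],[0,0,-0.09,0,0,0],[0,0,-0.09,0,0,0],[0,0,-0.09,0,0,0],[0,0,-0.09,0,0,0],[0,0,-0.09,0,0,0],[0,0,0,0,0,0],[0,0,0,0,0,0]]

```text
clock: 7.72
tcp_pos: [0.4772, 0.2072, 0.2219]
orientation: [0.0, 0.102, 0.995, -0.001]
wrist_force: [0.6, -4.9, 2.1]
finger_gap: 0.0268
grip_force: 50.4
```

Request:
drive_tool:
  series:
    - [[0,0,0,0,0,0],[0,0,0,0,0,0],[0,0,0,0,0,0],[0,0,0,0,0,0],[0,0,-0.2,0,0,0],[0,0,-0.3,0,0,0]]
  jaw: 1

```text
clock: 8.48
tcp_pos: [0.4759, 0.2077, 0.2813]
orientation: [-0.001, 0.101, 0.995, -0.0]
wrist_force: [0.6, 0.1, 0.4]
finger_gap: 0.0854
grip_force: 0.0
```

```bash
python3 - <<'E'
from m import *
c,s=cur(); print(c,s['clock'],s['finger_gap'])
print('thick',*slab(x0=(.45,-.24,.13,.03)))
im=viewer.read_camera('scene')
print([(q['score'],q['location']) for q in models.silhouettes('plunger_cap','scene')],proj('scene',(.4763,.2065,.244)))
plan([(.46,.0,.28,2.3),(.4476,-.2434,.12,np.pi/2+.133)])
a=snap('scene');cv2.imwrite('pics/g2.png',cv2.resize(a[110:270,130:390,::-1],None,fx=3,fy=3,interpolation=cv2.INTER_CUBIC))
E
```

```text
[0.4759 0.2077 0.2813 2.9387] 8.475 0.08536339384703562
thick [ 0.4475 -0.2458  0.1447  0.0309] [ 0.6194  0.2762  0.4446 -0.1096 -0.1963 -0.4822  0.6555 -0.0227  1.1574
 -0.0852  0.0113  0.0819]
[] [327.1145 176.9652]
11
[[-0.043,-0.345,0.001,0.0,0.0,0.041],[-0.087,-0.336,0.001,0.0,0.0,0.041],[-0.129,-0.322,0.001,0.0,0.0,0.041],[-0.169,-0.303,0.001,0.0,0.0,0.041],[-0.206,-0.279,0.001,0.0,0.0,0.041],[-0.241,-0.238,0.222,0.0,0.0,0.032],[-0.263,-0.213,0.222,0.0,0.0,0.032],[-0.283,-0.186,0.222,0.0,0.0,0.032],[-0.3,-0.157,0.222,0.0,0.0,0.032],[-0.314,-0.126,0.222,0.0,0.0,0.032],[-0.325,-0.095,0.222,0.0,0.0,0.032]]
```

View pics/g2.png

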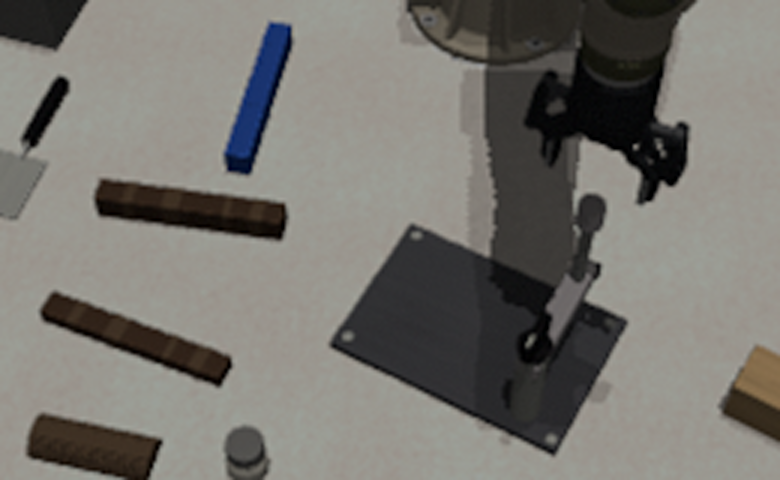

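Request:
drive_tool:
  series:
    - [[-0.043,-0.345,0,0,0,0.041],[-0.087,-0.336,0,0,0,0.041],[-0.129,-0.322,0,0,0,0.041],[-0.169,-0.303,0,0,0,0.041],[-0.206,-0.279,0,0,0,0.041],[-0.241,-0.238,0.222,0,0,0.032],[-0.263,-0.213,0.222,0,0,0.032],[-0.283,-0.186,0.222,0,0,0.032],[-0.3,-0.157,0.222,0,0,0.032],[-0.314,-0.126,0.222,0,0,0.032],[-0.325,-0.095,0.222,0,0,0.032],[0,0,0,0,0,0]]
  jaw: 0.4

```text
clock: 10.32
tcp_pos: [0.4437, -0.2443, 0.1188]
orientation: [-0.002, 0.665, 0.747, -0.0]
wrist_force: [-1.1, 0.6, 0.5]
finger_gap: 0.06
grip_force: 0.0
```

```bash
python3 - <<'E'
from m import *
c,s=cur(); print(c,s['clock'],s['finger_gap'])
a=snap('scene');A=cv2.resize(a[120:220,140:270,::-1],None,fx=5,fy=5,interpolation=cv2.INTER_CUBIC)
cv2.imwrite('pics/g3.png',A)
plan([(.4476,-.2445,.018,np.pi/2+.137)],dm=.035)
E
```

```text
[ 0.4437 -0.2443  0.1188  1.6873] 10.325 0.05995760795253172
3
[[-0.005,0.009,0.283,0.0,0.0,-0.002],[-0.005,0.009,0.283,0.0,0.0,-0.002],[-0.005,0.009,0.283,0.0,0.0,-0.002]]
```

View pics/g3.png

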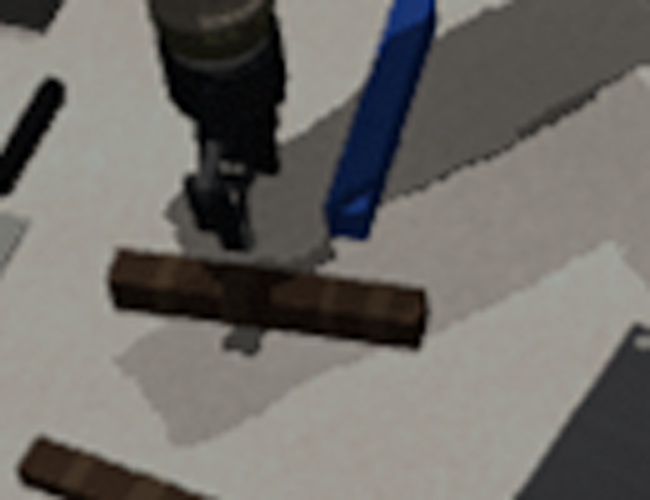

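Request:
drive_tool:
  series:
    - [[-0.005,0.009,0.283,0,0,-0.002],[-0.005,0.009,0.283,0,0,-0.002],[-0.005,0.009,0.273,0,0,-0.002],[0,0,0,0,0,0]]

```text
clock: 10.88
tcp_pos: [0.4475, -0.242, 0.0196]
orientation: [-0.003, 0.655, 0.755, -0.0]
wrist_force: [0.1, 0.3, -0.1]
finger_gap: 0.0597
grip_force: 0.0
```

Request:
drive_tool:
  series:
    - [[0,0,0,0,0,0],[0,0,0,0,0,0],[0,0,0,0,0,0],[0,0,0,0,0,0]]
  jaw: -1
  grip_force: 50

```text
clock: 11.38
tcp_pos: [0.4496, -0.2449, 0.0231]
orientation: [0.001, 0.656, 0.755, -0.0]
wrist_force: [-2.5, 1.2, 6.4]
finger_gap: 0.0291
grip_force: 51.4
```

```bash
python3 - <<'E'
from m import *
c,s=cur(); print(c,s['clock'],s['finger_gap'],s['wrist_force'])
E
```

```text
[ 0.4496 -0.2449  0.0231  1.7104] 11.375 0.02907029541283371 [-2.5287  1.166   6.4332]
```

```bash
python3 - <<'E'
from m import *
plan([(.4496,-.2449,.10,1.71),(.4438,.0506,.10,1.367),(.4438,.0506,.045,1.367)],dm=.04)
E
```

```text
12
[[0.0,0.0,-0.321,0.0,0.0,0.0],[0.0,0.0,-0.321,0.0,0.0,0.0],[0.306,0.037,0.0,0.0,0.0,0.014],[0.307,0.024,0.0,0.0,0.0,0.014],[0.308,0.01,0.0,0.0,0.0,0.014],[0.308,-0.003,0.0,0.0,0.0,0.014],[0.307,-0.016,0.0,0.0,0.0,0.014],[0.306,-0.029,0.0,0.0,0.0,0.014],[0.305,-0.042,0.0,0.0,0.0,0.014],[0.303,-0.055,0.0,0.0,0.0,0.014],[0.0,0.0,0.229,0.0,0.0,0.0],[0.0,0.0,0.229,0.0,0.0,0.0]]
```

Request:
drive_tool:
  series:
    - [[0,0,-0.32,0,0,0],[0,0,-0.32,0,0,0],[0.306,0.037,0,0,0,0.014],[0.307,0.024,0,0,0,0.014],[0.308,0.01,0,0,0,0.014],[0.308,-0.003,0,0,0,0.014],[0.307,-0.016,0,0,0,0.014],[0.306,-0.029,0,0,0,0.014],[0.305,-0.042,0,0,0,0.014],[0.303,-0.055,0,0,0,0.014],[0,0,0,0,0,0],[0,0,0,0,0,0]]

```text
clock: 12.88
tcp_pos: [0.4446, 0.0509, 0.0984]
orientation: [0.0, 0.778, 0.629, 0.0]
wrist_force: [0.2, -0.6, -4.2]
finger_gap: 0.0286
grip_force: 51.2
```

```bash
python3 - <<'E'
from m import *
c,s=cur(); print(c,s['clock'],s['finger_gap'],s['wrist_force'])
a=snap('scene'); b=snap('top')
A=cv2.resize(a[120:270,190:390,::-1],None,fx=3.9,fy=3.9,interpolation=cv2.INTER_CUBIC)
cv2.imwrite('pics/g4.png',A)
plan([(.4438,.0506,.043,1.367),(.4584,.121,.043,1.367)],dm=.03)
E
```

```text
[0.4446 0.0509 0.0984 1.3593] 12.875 0.02864715306878135 [ 0.247  -0.6129 -4.2078]
5
[[0.0,-0.004,0.23,0.0,0.0,-0.001],[0.0,-0.004,0.23,0.0,0.0,-0.001],[0.2,0.0,0.0,0.0,0.0,0.0],[0.2,0.0,0.0,0.0,0.0,0.0],[0.2,0.0,0.0,0.0,0.0,0.0]]
```

View pics/g4.png

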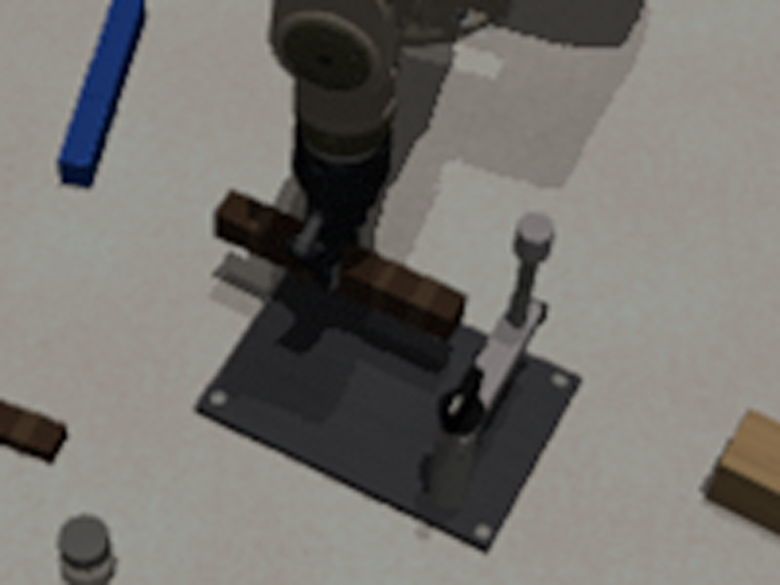

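Request:
drive_tool:
  series:
    - [[0,-0.004,0.23,0,0,0],[0,-0.004,0.23,0,0,0],[0.1,0,0,0,0,0],[0.2,0,0,0,0,0],[0.2,0,0,0,0,0],[0.1,0,0,0,0,0],[0,0,0.03,0,0,0],[0,0,0,0,0,0],[0,0,0,0,0,0]]

```text
clock: 14.1
tcp_pos: [0.4585, 0.1209, 0.0392]
orientation: [-0.0, 0.778, 0.628, -0.0]
wrist_force: [-0.1, 0.2, -5.3]
finger_gap: 0.0291
grip_force: 51.3
```

Request:
drive_tool:
  series:
    - [[0,0,0.015,0,0,0],[0,0,0.015,0,0,0],[0,0,0,0,0,0]]

```text
clock: 14.48
tcp_pos: [0.4586, 0.1214, 0.0354]
orientation: [-0.0, 0.778, 0.628, -0.0]
wrist_force: [-0.1, -0.2, -4.2]
finger_gap: 0.0292
grip_force: 51.3
```

Request:
drive_tool:
  series:
    - [[0,0,0.01,0,0,0],[0,0,0.005,0,0,0],[0,0,0,0,0,0]]

```text
clock: 14.85
tcp_pos: [0.4588, 0.1215, 0.0351]
orientation: [0.0, 0.778, 0.628, 0.0]
wrist_force: [-3.5, -1.8, 8.6]
finger_gap: 0.0288
grip_force: 52.9
```

Request:
drive_tool:
  series:
    - [[0,0,0,0,0,0],[0,0,0,0,0,0],[0,0,0,0,0,0],[-0.05,0,-0.2,0,0,0],[-0.05,0,-0.4,0,0,0],[0,0,-0.4,0,0,0],[0,0,-0.4,0,0,0],[0,0,-0.5,0,0,0],[0,0,-0.1,0,0,0],[0,0,0,0,0,0]]
  jaw: 0.4

```text
clock: 16.1
tcp_pos: [0.4567, 0.1099, 0.2742]
orientation: [0.001, 0.778, 0.628, 0.001]
wrist_force: [0.1, 0.2, -0.4]
finger_gap: 0.0597
grip_force: 0.0
```

```bash
python3 - <<'E'
from m import *
c,s=cur(); print(c,s['clock'],s['finger_gap'],s['wrist_force'])
a=snap('scene'); b=snap('top')
A=cv2.resize(a[120:270,220:370,::-1],None,fx=3.8,fy=3.8,interpolation=cv2.INTER_CUBIC)
cv2.imwrite('pics/g5.png',A)
plan([(.4768,.2068,.285,2.938),(.4768,.2068,.2219,2.938)],dm=.03)
E
```

```text
[0.4567 0.1099 0.2742 1.3584] 16.1 0.059732806784761935 [ 0.1383  0.2226 -0.3865]
13
[[0.083,0.0,-0.011,0.0,0.0,-0.05],[0.082,0.013,-0.011,0.0,0.0,-0.05],[0.079,0.026,-0.011,0.0,0.0,-0.05],[0.073,0.038,-0.011,0.0,0.0,-0.05],[0.067,0.049,-0.011,0.0,0.0,-0.05],[0.058,0.059,-0.011,0.0,0.0,-0.05],[0.048,0.067,-0.011,0.0,0.0,-0.05],[0.037,0.074,-0.011,0.0,0.0,-0.05],[0.025,0.079,-0.011,0.0,0.0,-0.05],[0.012,0.082,-0.011,0.0,0.0,-0.05],[0.0,0.0,0.175,0.0,0.0,0.0],[0.0,0.0,0.175,0.0,0.0,0.0],[0.0,0.0,0.175,0.0,0.0,0.0]]
```

View pics/g5.png

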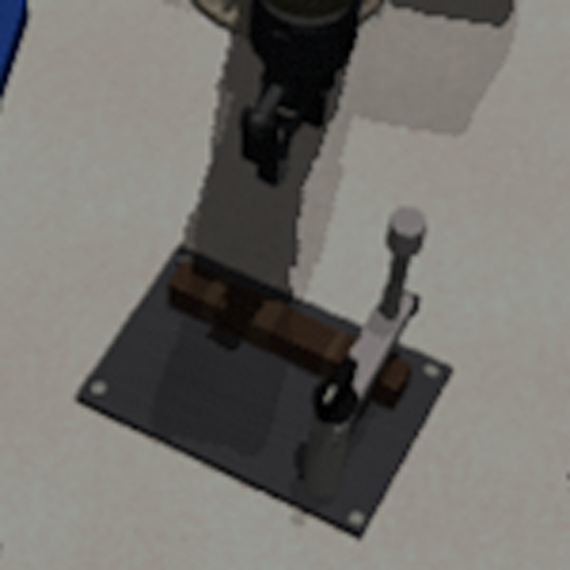

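Request:
drive_tool:
  series:
    - [[0.083,0,-0.011,0,0,-0.05],[0.082,0.013,-0.011,0,0,-0.05],[0.079,0.026,-0.011,0,0,-0.05],[0.073,0.038,-0.011,0,0,-0.05],[0.067,0.049,-0.011,0,0,-0.05],[0.058,0.059,-0.011,0,0,-0.05],[0.048,0.067,-0.011,0,0,-0.05],[0.037,0.074,-0.011,0,0,-0.05],[0.025,0.079,-0.011,0,0,-0.05],[0.012,0.082,-0.011,0,0,-0.05],[0,0,0,0,0,0],[0,0,0,0,0,0]]
  jaw: 0.6

```text
clock: 17.7
tcp_pos: [0.4771, 0.2065, 0.2857]
orientation: [-0.001, 0.107, 0.994, -0.001]
wrist_force: [0.0, 0.7, -1.0]
finger_gap: 0.0681
grip_force: 0.0
```

```bash
python3 - <<'E'
from m import *
c,s=cur(); print(c,s['clock'],s['finger_gap'],s['wrist_force'])
plan([(.4768,.2068,.2222,2.938)],dm=.03)
E
```

```text
[0.4771 0.2065 0.2857 2.9267] 17.7 0.06813110198937807 [ 0.0031  0.7184 -1.0028]
3
[[0.001,0.001,0.176,0.0,0.0,-0.001],[0.001,0.001,0.176,0.0,0.0,-0.001],[0.001,0.001,0.176,0.0,0.0,-0.001]]
```

Request:
drive_tool:
  series:
    - [[0,0,0.176,0,0,0],[0,0,0.176,0,0,0],[0,0,0.176,0,0,0],[0,0,0,0,0,0],[0,0,0,0,0,0]]

```text
clock: 18.32
tcp_pos: [0.4779, 0.2067, 0.2242]
orientation: [0.0, 0.107, 0.994, 0.0]
wrist_force: [0.6, 0.9, 0.2]
finger_gap: 0.0679
grip_force: 0.0
```

Request:
drive_tool:
  series:
    - [[0,0,0,0,0,0],[0,0,0,0,0,0],[0,0,0,0,0,0],[0,0,0,0,0,0]]
  jaw: -1
  grip_force: 50

```text
clock: 18.82
tcp_pos: [0.4781, 0.2069, 0.2243]
orientation: [0.001, 0.106, 0.994, 0.0]
wrist_force: [-0.5, -0.2, 3.3]
finger_gap: 0.0267
grip_force: 49.0
```

Request:
drive_tool:
  series:
    - [[0,0,0.04,0,0,0],[0,0,0.04,0,0,0],[0,0,0.04,0,0,0],[0,0,0.04,0,0,0],[0,0,0.04,0,0,0],[0,0,0,0,0,0],[0,0,0,0,0,0]]

```text
clock: 19.7
tcp_pos: [0.478, 0.2069, 0.1989]
orientation: [-0.0, 0.106, 0.994, -0.0]
wrist_force: [5.8, 0.7, -4.6]
finger_gap: 0.0268
grip_force: 49.4
```

Request:
drive_tool:
  series:
    - [[0,0,0.02,0,0,0],[0,0,0.02,0,0,0],[0,0,0,0,0,0],[0,0,0,0,0,0]]

```text
clock: 20.2
tcp_pos: [0.478, 0.2069, 0.1953]
orientation: [0.0, 0.106, 0.994, 0.0]
wrist_force: [3.3, -0.3, 5.4]
finger_gap: 0.0267
grip_force: 50.1
```

Request:
drive_tool:
  series:
    - [[0,0,0.02,0,0,0],[0,0,0.02,0,0,0],[0,0,0,0,0,0],[0,0,0,0,0,0]]

```text
clock: 20.7
tcp_pos: [0.478, 0.2069, 0.1904]
orientation: [0.0, 0.106, 0.994, 0.0]
wrist_force: [3.9, 0.0, 4.3]
finger_gap: 0.0271
grip_force: 50.2
```

Request:
drive_tool:
  series:
    - [[0,0,0,0,0,0],[0,0,0,0,0,0],[0,0,0,0,0,0],[0,0,-0.2,0,0,0],[0,0,-0.4,0,0,0],[0,0,-0.3,0,0,0],[0,0,0,0,0,0]]
  jaw: 0.6

```text
clock: 21.58
tcp_pos: [0.479, 0.2073, 0.301]
orientation: [0.002, 0.106, 0.994, 0.001]
wrist_force: [0.2, 0.3, 0.6]
finger_gap: 0.0684
grip_force: 0.0
```

```bash
python3 - <<'E'
from m import *
c,s=cur(); print(c,s['clock'],s['finger_gap'],s['wrist_force'])
a=snap('scene')
F=8; x0,y0=285,160
A=cv2.resize(a[y0:y0+70,x0:x0+60,::-1],None,fx=F,fy=F,interpolation=cv2.INTER_CUBIC)
g=(.4594,.1238,-.204)
def poly(pts,col):
    P=np.array([((proj('scene',p)-[x0,y0]+.5)*F) for p in pts]).astype(np.int32); cv2.polylines(A,[P],True,col,1)
th=np.linspace(0,6.28,40)
for h,col in ((.210,(0,255,0)),(.217,(0,0,255))):
    poly([(.4768+.014*np.cos(t),.2068+.014*np.sin(t),h) for t in th],col)
poly([W(g,(.105+i*.024,.085+j*.006,.165)) for i,j in((1,1),(1,-1),(-1,-1),(-1,1))],(255,255,0))
cv2.imwrite('pics/g6.png',A)
plan([(.579,.1865,.285,2.938)],dm=.03)
E
```

```text
[0.479  0.2073 0.301  2.9293] 21.575 0.06836634576581174 [0.2165 0.269  0.5583]
4
[[-0.214,0.002,0.029,0.0,0.0,-0.001],[-0.214,0.002,0.029,0.0,0.0,-0.001],[-0.214,0.001,0.029,0.0,0.0,-0.001],[-0.214,0.001,0.029,0.0,0.0,-0.001]]
```

View pics/g6.png

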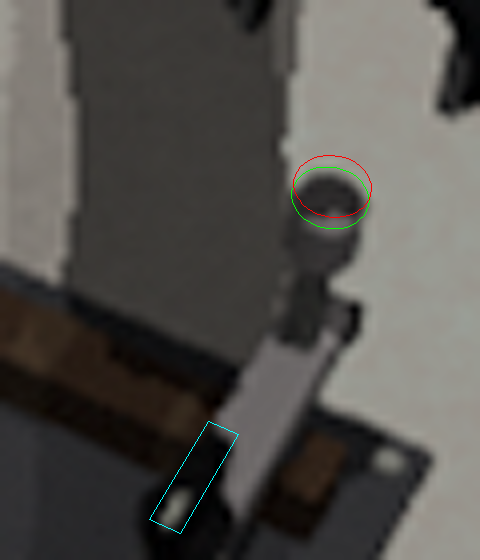

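Request:
drive_tool:
  series:
    - [[-0.214,0.002,0.03,0,0,0],[-0.214,0.002,0.03,0,0,0],[-0.214,0.001,0.03,0,0,-0.001],[-0.214,0.001,0.03,0,0,-0.001],[0,0,0,0,0,0],[0,0,0,0,0,0]]
  jaw: 0.3

```text
clock: 22.38
tcp_pos: [0.5772, 0.186, 0.2825]
orientation: [-0.001, 0.103, 0.995, -0.0]
wrist_force: [0.1, 0.3, 0.5]
finger_gap: 0.0555
grip_force: 0.0
```

```bash
python3 - <<'E'
from m import *
c,s=cur(); print(c,s['clock'],s['finger_gap'],s['wrist_force'])
plan([(.579,.186,.150,2.938)],dm=.04)
E
```

```text
[0.5772 0.186  0.2825 2.9355] 22.375 0.05546710951562037 [0.1472 0.3205 0.5178]
4
[[-0.004,0.001,0.276,0.0,0.0,0.0],[-0.004,0.001,0.276,0.0,0.0,0.0],[-0.004,0.001,0.276,0.0,0.0,0.0],[-0.004,0.001,0.276,0.0,0.0,0.0]]
```

Request:
drive_tool:
  series:
    - [[-0.004,0,0.276,0,0,0],[-0.004,0,0.276,0,0,0],[-0.004,0,0.276,0,0,0],[-0.004,0,0.27,0,0,0],[0,0,0,0,0,0],[0,0,0,0,0,0]]

```text
clock: 23.12
tcp_pos: [0.5802, 0.186, 0.1534]
orientation: [0.001, 0.103, 0.995, 0.0]
wrist_force: [-0.4, 0.6, 0.7]
finger_gap: 0.0556
grip_force: 0.0
```

Request:
drive_tool:
  series:
    - [[0,0,0,0,0,0],[0,0,0,0,0,0],[0,0,0,0,0,0],[0,0,0,0,0,0]]
  jaw: -1
  grip_force: 25

```text
clock: 23.62
tcp_pos: [0.5808, 0.1858, 0.1531]
orientation: [0.001, 0.103, 0.995, 0.0]
wrist_force: [-0.5, 0.8, 5.3]
finger_gap: 0.0115
grip_force: 28.4
```

Request:
drive_tool:
  series:
    - [[0,0,0,0,0,0.04],[0,0,0,0,0,0.04],[0,0,0,0,0,0.04],[0,0,0,0,0,0.04],[0,0,0,0,0,0.04],[0,0,0,0,0,0]]

```text
clock: 24.38
tcp_pos: [0.58, 0.1844, 0.153]
orientation: [0.001, 0.406, 0.914, -0.001]
wrist_force: [-3.4, -4.6, 7.8]
finger_gap: 0.0117
grip_force: 28.7
```

Request:
drive_tool:
  series:
    - [[0,0,0,0,0,0.04],[0,0,0,0,0,0.04],[0,0,0,0,0,0.04],[0,0,0,0,0,0.04],[0,0,0,0,0,0.02],[0,0,0,0,0,0],[0,0,0,0,0,0]]

```text
clock: 25.25
tcp_pos: [0.5787, 0.1837, 0.153]
orientation: [0.0, 0.645, 0.764, -0.002]
wrist_force: [-7.0, -7.5, 10.7]
finger_gap: 0.0113
grip_force: 29.1
```

```bash
python3 - <<'E'
from m import *
c,s=cur(); print(c,s['clock'],s['finger_gap'],s['wrist_force'],s['ft_torque'])
E
```

```text
[0.5787 0.1837 0.153  1.7402] 25.25 0.011280494816653865 [-7.0397 -7.463  10.6717] [-1.1217  1.2242 -0.1807]
```

Request:
drive_tool:
  series:
    - [[0,0,0,0,0,0],[0,0,0,0,0,0],[0,0,0,0,0,0],[0,0,-0.2,0,0,0],[0,0,-0.4,0,0,0],[0,0,-0.5,0,0,0],[0.1,0.3,0,0,0,0],[-0.4,0,0,0,0,0],[-0.4,0,0,0,0,0],[-0.4,0,0,0,0,0],[-0.4,0,0,0,0,0],[-0.4,0,0,0,0,0],[-0.4,0,0,0,0,0],[0,0,0,0,0,0],[0,0,0,0,0,0]]
  jaw: 0.3

```text
clock: 27.12
tcp_pos: [0.6625, -0.0801, 0.2835]
orientation: [-0.0, 0.644, 0.765, 0.0]
wrist_force: [-0.1, 0.9, 0.0]
finger_gap: 0.0557
grip_force: 0.0
```

```bash
python3 - <<'E'
from m import *
c,s=cur(); print(c,s['clock'],s['finger_gap'],s['wrist_force'])
a=snap('scene'); b=snap('top')
A=cv2.resize(a[150:270,250:350,::-1],None,fx=4.5,fy=4.5,interpolation=cv2.INTER_CUBIC)
B=cv2.resize(b[160:270,170:260,::-1],None,fx=3.8,fy=4.909,interpolation=cv2.INTER_CUBIC)
C=np.hstack([A,B[:540]]) ; print(C.shape); cv2.imwrite('pics/g7.png',C)
E
```

```text
[ 0.6625 -0.0801  0.2835  1.7412] 27.125 0.055698679552143665 [-0.1438  0.9241  0.0235]
(540, 792, 3)
```

View pics/g7.png

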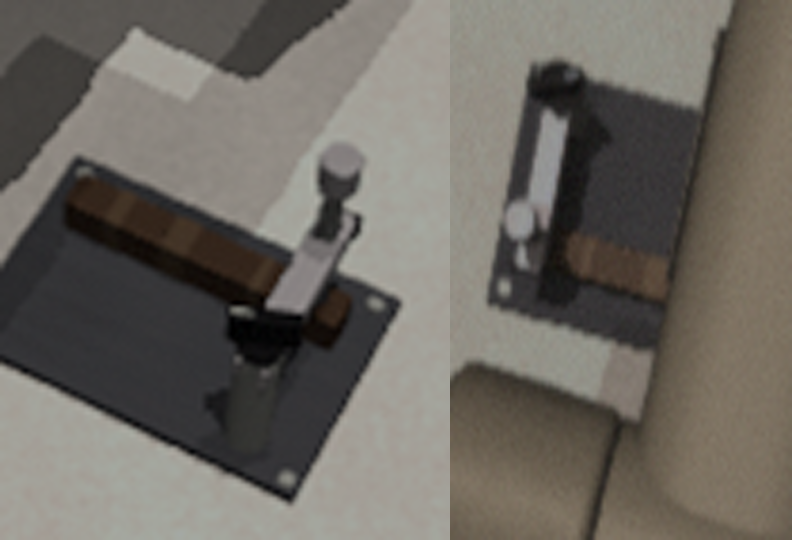

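```bash
python3 - <<'E'
from m import *
a=snap('scene')
now=cv2.resize(a[100:270,130:370,::-1],None,fx=3.3,fy=3.3,interpolation=cv2.INTER_CUBIC)
old=cv2.imread('pics/sc1.png')
T=old[280:322,622:664]; R=cv2.matchTemplate(now[200:340,590:700],T,cv2.TM_CCOEFF_NORMED); _,v,_,l=cv2.minMaxLoc(R)
print(v,'shift px',(l[0]+590-622)/3.3,(l[1]+200-280)/3.3)
p0=proj('scene',(.4768,.2068,.1922))
for pl in (.019,.023,.027,.031): print(pl,proj('scene',(.4768,.2068,.183+pl))-p0)
E
```

```text
0.9806005954742432 shift px 0.6060606060606061 -3.3333333333333335
0.019 [ 0.3855 -1.9732]
0.023 [ 0.5442 -2.7852]
0.027 [ 0.7036 -3.6009]
0.031 [ 0.8637 -4.4206]
```

```bash
python3 -c "
from h import *
print(order.hand_in())"
```

```text
the job is handed in; nothing more can be done
None
```

The thick slab lies flat on the gauge's base plate with the foot pressed in roughly 7–8 mm, estimated from arm travel and a camera check. The clamp bar is turned about 1.2 rad to its second rest, and the job is handed in; the hand-in gave no verdict back.

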